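# Stand the black model bonnet upright on the painting turntable

## Robot

A 6-joint arm with a two-finger parallel gripper is mounted at the origin on the work surface. World frame = base frame: x ahead of the robot, y to its left, z up, the work surface at z = 0. Lengths are in m, angles in rad, forces in N, time in s.
With the tool pointing down it reaches from about 0.25 to 0.775 m from the base axis. Payload 4 kg.
Tool frame: the origin (TCP) lies on the centre line of the jaws, within the pads' length; the fingertips stand 19 mm ahead of it and the grasp point (between the pads) is the TCP (ctrl.tip_extent is the distance from the TCP to the fingertips, in m); z points along the fingers, y is the line along which they close (so a half turn about z gives the same grasp; the last joint's range is limited). The gripper opens to 85 mm and grips with 20 to 120 N. Pads are 22 mm wide; open, the fingers measure 114 mm over their backs; the gripper's body (76 mm by 85 mm) begins 54 mm behind the grasp point. The pads swing forward as they close: fully open they stand 13 mm farther back than shut.
Start: joints at [-1.245, 0.087, 1.371, -0, 1.684, -0.103], TCP at [0.229, -0.5, 0.25] pointing down, gripper open.
Joint ranges: [-3.1, 3.1], [-0.76, 2.03], [0.27, 2.55], [-1.08, 4.22], [0.17, 2.65], [-2.57, 2.57]. Speed limits (rad/s): [2.79, 2.79, 3.14, 3.14, 3.14, 3.14].

## Interface

Orientations are given as a 3x3 rotation matrix whose columns are the frame's x, y, z axes.
In Python, from workcell import ctrl gives the robot as it stands. Calls block until the motion is done:
- ctrl.movep(position, orientation): joint-space move of the TCP to a pose.
- ctrl.servo_line(position, frame=None, rate=0.15): straight line of the TCP; frame=None keeps the orientation; rate is the mean speed in m/s.
- ctrl.movej(angles): joint-space move.
- ctrl.gripper_to(opening, newtons=None): finger opening in m; newtons is the grip in N (None keeps the last); returns when the fingers have stopped.
- ctrl.hold(seconds).
- ctrl.ik(position, orientation): joint angles nearest the present ones, or None.
- ctrl.get_state(): the state.
- ctrl.camera(name): name is "scene" or "top" or "wrist"; returns a dict with "color" (420x560x3 uint8, red, green, blue), "intrinsics" (3x3 intrinsics, pixels), "camera_from_world" (4x4, takes a point from world to camera coordinates); the wrist camera has in their place "mount" (4x4, takes a point from camera to tool coordinates, whose origin is the TCP and whose axes are the flange's). Camera axes: x right, y down, z forward; pixel columns grow to the right and rows downward; lengths in m; the calibration is good to about 2 mm. The wrist camera is an equidistant fisheye: a pixel r from the principal point sees the ray r / f radians off the axis. A picture is of the moment at which its call begins: read the wrist's pose just before it. There is no depth.
A pose or a line that the arm cannot do raises ctrl.IKError and nothing moves.
- ctrl.hand_in(): hands the job in, once; it reports no verdict.
The state is a dict: "time": time; "joint_pos": joint angles; "joint_velocities": joint speeds; "joint_efforts": joint torques, N m; "tcp_pos": TCP position; "tool_rot": TCP orientation; "contact_force": force on the tool from outside, world axes, zero at the start; "moment": the same for the moment, N m; "gripper_width": finger opening in m.
Only numpy, scipy, OpenCV 4.12 (cv2) and the standard library are available. Lean on these libraries where they do the work, as an engineer would, in place of code of your own. Each camera call takes 0.05 s, during which the arm holds its last target. There are 200 camera calls.

## Task

Take the black bonnet (the flat panel with a rectangular cut-out) off its sloping wooden stand and stand it upright on its lower edge, the edge that rests on the stand's ledge now, in the middle of the round cork-topped turntable, then let go so that it stands there by itself. Leave the white bonnet as it lies on its own stand.

Things in the scene. Friction and masses are not known exactly. Their poses are not given: they have to be found in the camera images.
- black_bonnet: Black model-car bonnet, a flat pan 95 mm tall (z), 85 mm wide (y), 18 mm thick (x), 70 g, with a window; solid over its top 28 mm, where to pinch it. Origin: centre of the lower edge face; z points up the panel, x out of the smooth skin. It starts leaning on a stand, z 40 degrees from vertical, top edge to the robot's right (or right and ahead), skin up and left. Stood: z vertical, any heading.
- stand_a: Fixed wooden stand under the black bonnet. Origin: centre of its foot's underside on the bench; foot 120 (x) x 90 x 12 mm high. A 75 mm wide sloping board backs the panel's lower 50 mm; the upper 45 mm is free on both faces. A ledge, 50 mm high at its middle, carries the lower edge; the bonnet lifts off freely along its own z.
- white_bonnet: The same bonnet in white plastic, same size and axes, leaning the same way on an identical stand on the robot's other side; to be left alone.
- turntable: Fixed round painting turntable (it does not turn): cork disc of 140 mm diameter with a flat top 20 mm above the bench, on a smaller dark steel foot. Origin: centre of its underside, at bench level; z up.
There are look-alikes about, which are no part of the job. Several things have the shape of the turntable; the one meant has the colours described above.

How it is judged:
By the outcome, as a careful person would: the job done as asked, in the order asked, and still so for the second after the job is handed in, with the robot touching nothing.
It also fails if it takes over 38 s, if anything falls off the work surface, if the arm or the gripper's body presses on something with over 40 N, if the wrist force passes 120 N, or if a joint passes its speed limit or range.

## Working session

There is one attempt and no reset: what is moved stays moved. The work goes in short steps, each a Python script; the robot and the scene stay as the last script left them, time stands still between calls to the robot, and variables do not carry over. Pictures are saved under pics/ and viewed, on a budget of 10 in all, crops included, one or two more only if the job needs it, and the job is handed in when it is done.

```bash
mkdir -p pics; ls; python3 - <<'E'
from workcell import ctrl
import cv2,numpy as np
for n in("scene","top"):
    c=ctrl.camera(n); cv2.imwrite(f"pics/{n}0.png",c["color"][:,:,::-1]); print(n,c["intrinsics"],np.round(c["camera_from_world"],4))
    np.savez(f"pics/{n}0.npz",K=c["intrinsics"],T=c["camera_from_world"])
c=ctrl.camera("wrist");print(c["intrinsics"],c["mount"]);print(ctrl.get_state()["time"])
E
```

```text
pics
scene [[464.66799261   0.         272.07549777]
 [  0.         464.66799261 215.08655661]
 [  0.           0.           1.        ]] [[ 0.1412  0.99   -0.0016 -0.0641]
 [ 0.7888 -0.1135 -0.604  -0.3547]
 [-0.5982  0.084  -0.797   1.3322]
 [ 0.      0.      0.      1.    ]]
top [[433.77814839   0.         286.37080473]
 [  0.         433.77814839 212.28132434]
 [  0.           0.           1.        ]] [[-0.0029 -0.9998 -0.02    0.0265]
 [-0.9963  0.0046 -0.0864  0.5019]
 [ 0.0865  0.0196 -0.9961  0.864 ]
 [ 0.      0.      0.      1.    ]]
[[325.1922621    0.         277.37533967]
 [  0.         325.1922621  209.27984969]
 [  0.           0.           1.        ]] [[ 4.69775496e-04 -9.50405074e-01 -3.11014429e-01  8.06343497e-02]
 [ 9.99998862e-01  8.92397780e-04 -1.21654940e-03 -3.62217226e-04]
 [ 1.43376331e-03 -3.11013504e-01  9.50404411e-01 -1.24522873e-01]
 [ 0.00000000e+00  0.00000000e+00  0.00000000e+00  1.00000000e+00]]
0.15
```

View pics/scene0.png

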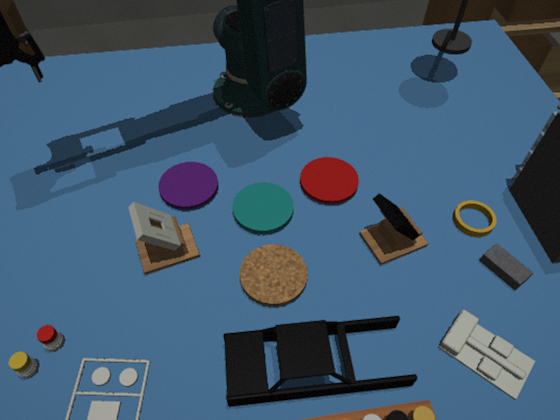

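View pics/top0.png

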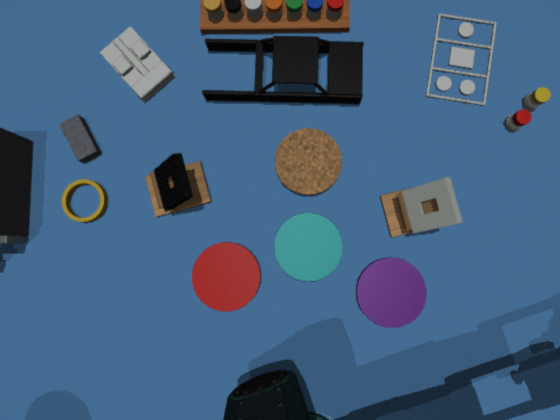

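The black bonnet is on the robot's left, at top (172,182) and scene (397,217). The cork turntable is at top (308,162) and scene (274,274). Next, enlarged crops of both.

```bash
python3 - <<'E'
import cv2,numpy as np
a=cv2.imread("pics/top0.png")[140:225,135:220]; b=cv2.imread("pics/scene0.png")[185:270,350:435]
f=lambda i:cv2.convertScaleAbs(cv2.resize(i,(400,400),interpolation=cv2.INTER_CUBIC),alpha=1.6,beta=25)
cv2.imwrite("pics/crop1.png",np.hstack([f(a),f(b)]))
E
```

```text
(no output)
```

View pics/crop1.png

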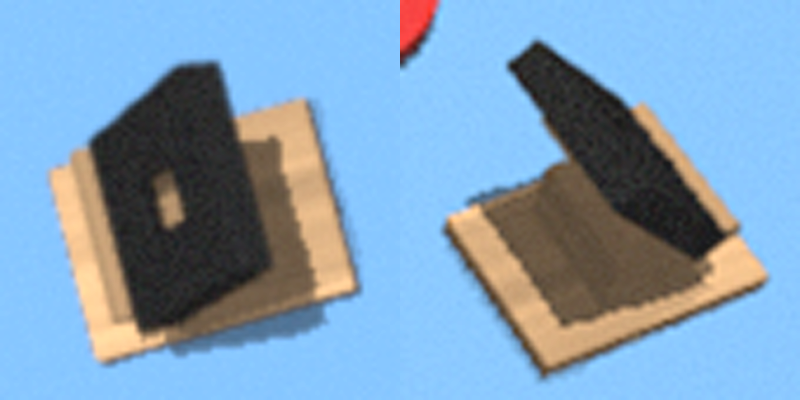

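The crop shows two clean six-corner bonnet silhouettes. In the top half they run (92,140), (180,65), (218,62), (270,268), (178,325), (140,330). In the scene half they run (508,65), (538,40), (625,100), (720,235), (697,260), (620,212). I'll fit box poses to these.

```bash
cat > fit.py <<'E'
import numpy as np
from scipy.optimize import least_squares
cams={n:np.load(f"pics/{n}0.npz") for n in("top","scene")}
def proj(n,P):
    K,T=cams[n]["K"],cams[n]["T"]; q=(T[:3,:3]@np.atleast_2d(P).T+T[:3,3:]); q=K@q; return (q[:2]/q[2]).T
def ray(n,uv,z):
    K,T=cams[n]["K"],cams[n]["T"]; R=T[:3,:3]; o=-R.T@T[:3,3]; d=R.T@np.linalg.inv(K)@[*uv,1]; return o+d*(z-o[2])/d[2]
def rot(yaw,t=np.radians(40)):  # yaw: heading of lean direction
    h=np.array([np.cos(yaw),np.sin(yaw),0]); u=np.array([0,0,1.])
    z=h*np.sin(t)+u*np.cos(t); x=-h*np.cos(t)+u*np.sin(t); return np.c_[x,np.cross(z,x),z]
E
python3 - <<'E'
from fit import *
s=85/400
crop={"top":(135,140,0),"scene":(350,185,400)}
cv=lambda n,p:np.array([[crop[n][0]+(a-crop[n][2]+.5)*s-.5,crop[n][1]+(b+.5)*s-.5] for a,b in p])
bon={"top":cv("top",[(92,140),(180,65),(218,62),(270,268),(178,325),(140,330)]),
"scene":cv("scene",[(508,65),(538,40),(625,100),(720,235),(697,260),(620,212)])}
box=np.array([[x,y,z] for x in(-.009,.009) for y in(-.0425,.0425) for z in(0,.095)])
def res(p,names=("top","scene")):
    P=p[:3]+box@rot(p[3]).T; r=[]
    for n in names:
        q=proj(n,P); d=bon[n][:,None]-q; i=(d**2).sum(2).argmin(1); r.append(d[np.arange(len(i)),i])
    return np.concatenate(r).ravel()
c=ray("top",(172,182),.09); best=None
for y in np.radians([-110,-90,-75,-60,-45]):
    o=least_squares(res,[*c[:2],.055,y],loss="soft_l1",x_scale=[.01,.01,.01,.1],diff_step=1e-4)
    print(np.degrees(y),o.cost,o.x,np.degrees(o.x[3]))
    if best is None or o.cost<best.cost:best=o
print(res(best.x).reshape(-1,2).round(1))
ft={"top":cv("top",[(50,172),(100,360),(357,290),(308,100)])}
F=np.array([ray("top",u,.012) for u in ft["top"]]);print("foot",F.round(4),F.mean(0), np.linalg.norm(np.diff(F,axis=0),axis=1))
d=F[2]-F[1]+F[3]-F[0]; print("foot yaw",np.degrees(np.arctan2(d[1],d[0])))
F=np.array([ray("scene",u,.012) for u in cv("scene",[(447,220),(543,364),(768,279)])]);print(F)
t=ray("top",(308.5,162),.02);print("tt",t)
a=np.linspace(0,6.3,200)
for n in cams:
    q=proj(n,t+.07*np.c_[np.cos(a),np.sin(a),0*a]);print(n,q.min(0),q.max(0))
E
```

```text
-110.0 4.299734644553174 [ 0.5468905   0.2715922   0.04941999 -1.30041722] -74.50841832465915
-90.0 4.299734643773829 [ 0.54689049  0.2715922   0.04941999 -1.30041713] -74.50841314555686
-75.0 4.299734644565323 [ 0.5468905   0.2715922   0.04941999 -1.30041722] -74.50841840357973
-59.99999999999999 4.299734644967316 [ 0.5468905   0.2715922   0.04941999 -1.30041727] -74.50842096435312
-45.0 4.29973464453586 [ 0.5468905   0.2715922   0.04941999 -1.30041722] -74.50841821150475
[[ 1.  -0.1]
 [ 0.5  0.3]
 [-0.3  0.3]
 [-0.8  0.3]
 [ 0.5 -0.3]
 [ 0.8 -0.6]
 [ 0.6 -0.1]
 [ 0.1  0.4]
 [ 0.5  0.3]
 [-1.9 -0.5]
 [ 0.2 -0.6]
 [ 1.5 -0.2]]
foot [[0.5802 0.3203 0.012 ]
 [0.4961 0.2959 0.012 ]
 [0.5266 0.1825 0.012 ]
 [0.6119 0.2054 0.012 ]] [0.55370797 0.2510184  0.012     ] [0.08748681 0.11747312 0.08826678]
foot yaw -74.76194542720395
[[0.5304657  0.18334498 0.012     ]
 [0.61283809 0.2057449  0.012     ]
 [0.58348973 0.32029711 0.012     ]]
tt [ 0.60622549 -0.02135981  0.02      ]
top [274.64202377 128.80468581] [342.465271   195.64662201]
scene [238.00813493 242.24970212] [306.41997414 301.77606091]
```

The fit agrees with the given sizes: ledge height is 49.4 mm against 50, the foot edges come out right, and the yaws are -74.5° and -74.8°. Now the IK check.

```bash
cat >> fit.py <<'E'
B=np.array([.547,.2717,.0497]); YAW=np.radians(-74.6); S=.082
TT=np.array([.606,-.020,.020])
def tool(Rb,sg):  # tool z=-bonnet z, tool y=sg*bonnet x
    z=-Rb[:,2]; y=sg*Rb[:,0]; return np.c_[np.cross(y,z),y,z]
def grasp(sg,s): return B+s*rot(YAW)[:,2], tool(rot(YAW),sg)
def place(sg,yaw,h): return TT+[0,0,S+h], tool(rot(yaw,0),sg)
E
python3 - <<'E'
from fit import *
from workcell import ctrl
f=lambda q:None if q is None else np.round(q,2)
for sg in(1,-1):
    for s in(.082,.18,.23): print(sg,s,f(ctrl.ik(*grasp(sg,s))))
    for y in(-120,-90,-75,-45,-20,0): print("  pl",y,f(ctrl.ik(*place(sg,np.radians(y),.0))),f(ctrl.ik(*place(sg,np.radians(y),.12))))
E
```

```text
1 0.082 [-0.04  0.35  1.48  0.66  1.56 -1.97]
1 0.18 [-0.14  0.32  1.36  0.64  1.74 -1.96]
1 0.23 [-0.18  0.32  1.28  0.64  1.83 -1.95]
  pl -120 [-0.13  0.28  1.44 -0.    1.42 -1.17] [-0.13  0.22  1.28 -0.    1.65 -1.17]
  pl -90 [-0.13  0.28  1.44 -0.    1.42 -1.7 ] [-0.13  0.22  1.28 -0.    1.65 -1.7 ]
  pl -75 [-0.13  0.28  1.44 -0.    1.42 -1.96] [-0.13  0.22  1.28 -0.    1.65 -1.96]
  pl -45 [-0.13  0.28  1.44 -0.    1.42 -2.48] [-0.13  0.22  1.28 -0.    1.65 -2.48]
  pl -20 None None
  pl 0 None None
-1 0.082 [-0.04  0.35  1.48  0.66  1.56  1.17]
-1 0.18 [-0.14  0.32  1.36  0.64  1.74  1.18]
-1 0.23 [-0.18  0.32  1.28  0.64  1.83  1.19]
  pl -120 [-0.13  0.28  1.44 -0.    1.42  1.97] [-0.13  0.22  1.28 -0.    1.65  1.97]
  pl -90 [-0.13  0.28  1.44 -0.    1.42  1.44] [-0.13  0.22  1.28 -0.    1.65  1.44]
  pl -75 [-0.13  0.28  1.44 -0.    1.42  1.18] [-0.13  0.22  1.28 -0.    1.65  1.18]
  pl -45 [-0.13  0.28  1.44 -0.    1.42  0.66] [-0.13  0.22  1.28 -0.    1.65  0.66]
  pl -20 [-0.13  0.28  1.44 -0.    1.42  0.22] [-0.13  0.22  1.28 -0.    1.65  0.22]
  pl 0 [-0.13  0.28  1.44 -0.    1.42 -0.13] [-0.13  0.22  1.28 -0.    1.65 -0.13]
```

```bash
cat >> fit.py <<'E'
def wrist_proj(P,st,c):
    R,t=np.array(st["tool_rot"]),np.array(st["tcp_pos"]); M=c["mount"]
    q=(np.atleast_2d(P)-t)@R; q=(q-M[:3,3])@M[:3,:3]; K=c["intrinsics"]
    rr=np.hypot(q[:,0],q[:,1]); th=np.arctan2(rr,q[:,2]); return np.c_[K[0,2]+K[0,0]*th*q[:,0]/rr,K[1,2]+K[1,1]*th*q[:,1]/rr]
E
python3 - <<'E'
from fit import *
from workcell import ctrl
import cv2
ctrl.movep(*grasp(-1,.19)); ctrl.gripper_to(.06)
st=ctrl.get_state(); c=ctrl.camera("wrist"); im=cv2.convertScaleAbs(c["color"][:,:,::-1],alpha=1.7,beta=20)
print(st["time"],st["tcp_pos"],st["gripper_width"],grasp(-1,.19)[0])
box=np.array([[x,y,z] for x in(-.009,.009) for y in(-.0425,.0425) for z in(0,.095)])
q=wrist_proj(B+box@rot(YAW).T,st,c); print(q.round(0))
k=1.4; im=cv2.resize(im,None,fx=k,fy=k)
for i in range(8):
    for b in(1,2,4):
        if not i&b: cv2.line(im,tuple(map(int,q[i]*k)),tuple(map(int,q[i|b]*k)),(0,0,255),1)
cv2.imwrite("pics/w1.png",im)
E
```

```text
3.1583 [0.57946838 0.15376608 0.1952652 ] 0.059928910735361926 [0.57943227 0.15395537 0.19524844]
[[288. 145.]
 [292. 162.]
 [287. 228.]
 [290. 273.]
 [269. 145.]
 [266. 162.]
 [270. 228.]
 [267. 273.]]
```

View pics/w1.png

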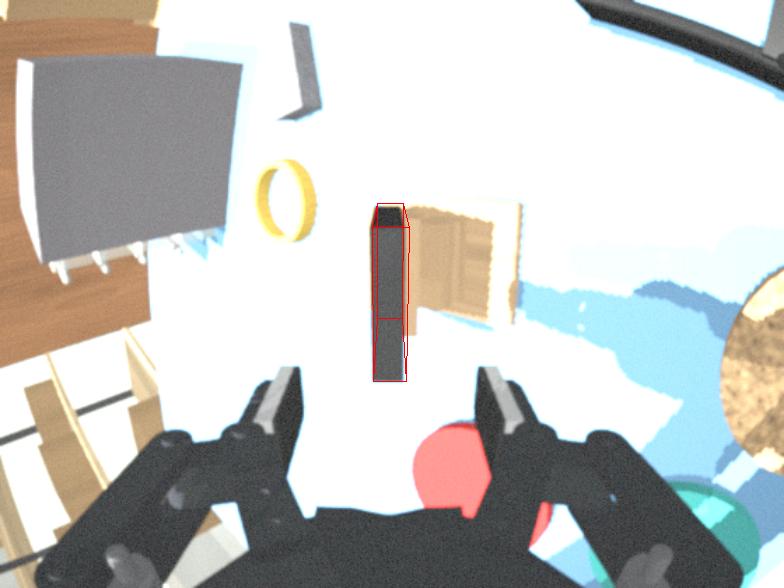

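The overlay (red) sits within about 1–2 px of the panel, whose top face runs from (373,228) to (407,381). The jaws straddle it, so I'll grasp and lift.

```bash
python3 - <<'E'
from fit import *
from workcell import ctrl
import cv2
def rep(m):
    s=ctrl.get_state(); print(m,round(s["time"],2),np.round(s["tcp_pos"],4),np.round(s["contact_force"],1),np.round(s["gripper_width"],4))
ctrl.servo_line(grasp(-1,S)[0],rate=.08); rep("at")
ctrl.gripper_to(.01,40); rep("grip")
ctrl.servo_line(grasp(-1,S+.02)[0],rate=.03); rep("l1")
ctrl.servo_line(grasp(-1,S+.13)[0],rate=.1); rep("l2")
ctrl.movep(*place(-1,YAW,.12)); rep("above")
st=ctrl.get_state(); c=ctrl.camera("wrist"); cv2.imwrite("pics/w2.png",cv2.convertScaleAbs(c["color"][:,:,::-1],alpha=1.5,beta=15))
a=np.linspace(0,6.28,200)
box=np.array([[x,y,z] for x in(-.009,.009) for y in(-.0425,.0425) for z in(0,.095)])
P=place(-1,YAW,.12)[0]-[0,0,S]+box@rot(YAW,0).T
c2=ctrl.camera("scene")["color"][:,:,::-1].copy()
q=proj("scene",P);q2=proj("scene",TT+.07*np.c_[np.cos(a),np.sin(a),0*a])
k=2; im=cv2.resize(cv2.convertScaleAbs(c2[130:330,160:400],alpha=1.5,beta=15),None,fx=3,fy=3)
m=lambda p:tuple(np.int32((p-[160,130]+.5)*3))
for i in range(8):
    for b in(1,2,4):
        if not i&b: cv2.line(im,m(q[i]),m(q[i|b]),(0,0,255),1)
for p in q2: cv2.circle(im,m(p),1,(0,255,0),-1)
cv2.imwrite("pics/s2.png",im)
E
```

```text
at 4.71 [0.5615 0.2206 0.113 ] [ 0.1 -0.1  0.4] 0.0598
grip 5.16 [0.5611 0.2211 0.113 ] [-0.   0.7  1.5] 0.0172
l1 5.97 [0.5647 0.2083 0.1285] [-1.4  1.6  2.5] 0.0169
l2 7.22 [0.5828 0.1406 0.2113] [-0.2 -0.1 -2.2] 0.0174
above 7.92 [ 0.6054 -0.0188  0.2211] [ 0.3  0.6 -1.6] 0.0176
```

View pics/s2.png

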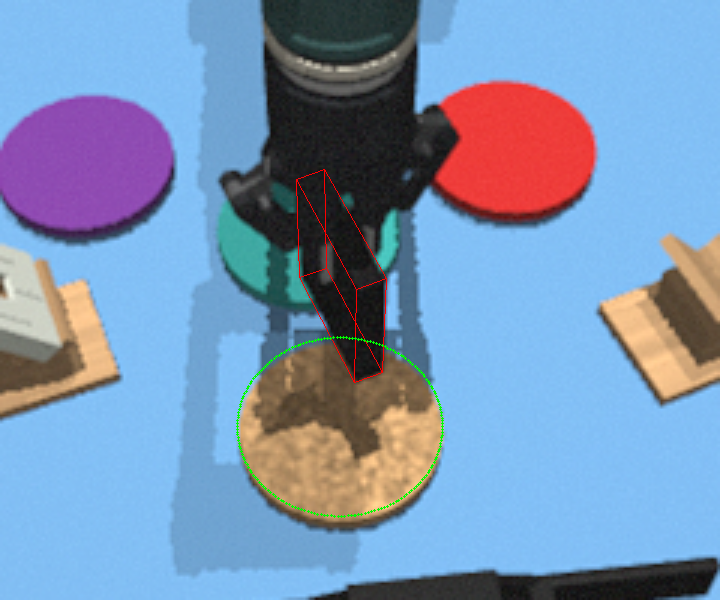

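View pics/w2.png

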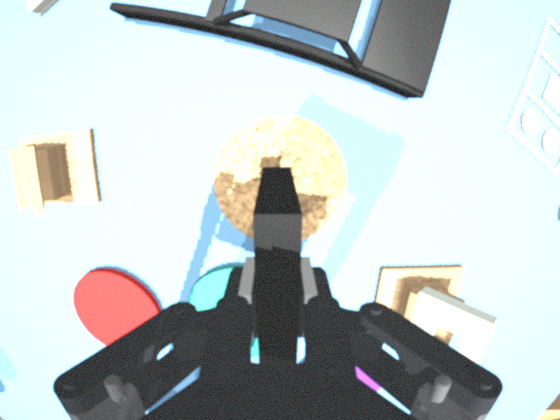

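The bonnet is held upright and matches the prediction (red box). The cork disc, centred near (340,427), matches the green ring to within about 2 mm. I'll lower it until contact, then release.

```bash
python3 - <<'E'
from fit import *
from workcell import ctrl
import cv2
def rep(m):
    s=ctrl.get_state(); print(m,round(s["time"],2),np.round(s["tcp_pos"],4),np.round(s["contact_force"],1),np.round(s["moment"],2),np.round(s["gripper_width"],4)); return s
ctrl.servo_line(place(-1,YAW,.006)[0],place(-1,YAW,0)[1],rate=.07); ctrl.hold(.4); b=rep("near")["contact_force"][2]
print(np.round(ctrl.get_state()["tool_rot"],3).tolist())
h=.006
while h>-.006:
    h-=.0007; ctrl.servo_line(place(-1,YAW,h)[0],rate=.02); ctrl.hold(.1)
    if ctrl.get_state()["contact_force"][2]>b+3: break
s=rep(f"contact h={h:.4f}")
ctrl.hold(.3); rep("")
np.save("h.npy",h)
c=ctrl.camera("scene")["color"][:,:,::-1]
cv2.imwrite("pics/s3.png",cv2.resize(cv2.convertScaleAbs(c[170:320,190:360],alpha=1.8,beta=20),None,fx=4,fy=4,interpolation=cv2.INTER_CUBIC))
E
```

```text
near 10.19 [ 0.606  -0.02    0.1081] [-0.8 -0.1 -0.4] [-0.04 -0.02 -0.02] 0.0177
[[0.964, 0.266, 0.0], [0.266, -0.964, -0.0], [0.0, 0.0, -1.0]]
contact h=-0.0003 13.34 [ 0.6061 -0.02    0.1026] [-2.3 -0.3  5.7] [-0.01  0.34 -0.08] 0.0174
 13.64 [ 0.6061 -0.02    0.1026] [-2.4 -0.5  5.7] [0.03 0.34 0.01] 0.0177
```

View pics/s3.png

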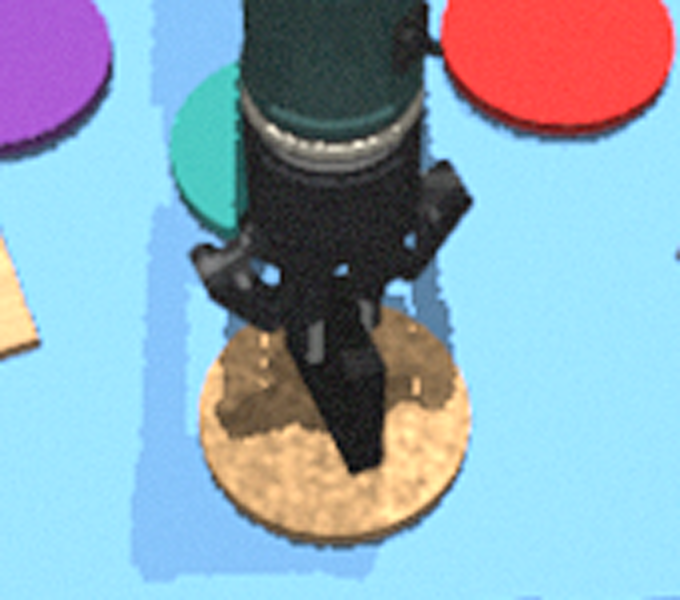

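Contact at the expected height, about 6 N, slightly more on one corner. I'll ease the grip so the panel seats, open in small steps, and back off straight up.

```bash
python3 - <<'E'
from fit import *
from workcell import ctrl
import cv2
h=float(np.load("h.npy"))
def rep(m):
    s=ctrl.get_state(); print(m,round(s["time"],2),np.round(s["tcp_pos"],4),np.round(s["contact_force"],1),np.round(s["moment"],2),np.round(s["gripper_width"],4))
ctrl.gripper_to(.01,20); ctrl.hold(.2); rep("soft")
for w in(.0185,.020,.022,.026,.032,.05): ctrl.gripper_to(w); ctrl.hold(.15)
rep("open"); ctrl.hold(.3)
ctrl.servo_line(place(-1,YAW,.15)[0],rate=.1); rep("up")
st=ctrl.get_state(); c=ctrl.camera("wrist"); im=cv2.convertScaleAbs(c["color"][:,:,::-1],alpha=1.5,beta=15)
a=np.linspace(0,6.28,120); box=np.array([[x,y,z] for x in(-.009,.009) for y in(-.0425,.0425) for z in(0,.095)])
P=TT+box@rot(YAW,0).T; q=wrist_proj(P,st,c)
def draw(im,q,m):
    for i in range(8):
        for b in(1,2,4):
            if not i&b: cv2.line(im,m(q[i]),m(q[i|b]),(0,0,255),1)
draw(im,q,lambda p:tuple(np.int32(p)))
s=ctrl.camera("scene")["color"][:,:,::-1]; s=cv2.resize(cv2.convertScaleAbs(s[185:325,190:370],alpha=1.6,beta=20),None,fx=3,fy=3,interpolation=cv2.INTER_CUBIC)
w=im[100:400,120:420]; w=cv2.resize(w,(240,240))
can=np.zeros((420,790,3),np.uint8); can[:,:540]=s; can[:240,545:785]=w
cv2.imwrite("pics/f.png",can)
E
```

```text
soft 14.11 [ 0.6061 -0.02    0.1025] [-3.2  0.4  5.5] [0.01 0.37 0.05] 0.0177
open 16.43 [ 0.606  -0.02    0.1017] [ 0.4  0.6 -0.3] [ 0.02 -0.01  0.  ] 0.05
up 18.38 [ 0.6057 -0.02    0.251 ] [-0.4 -0.4 -1.5] [-0.02  0.02 -0.01] 0.0504
```

View pics/f.png

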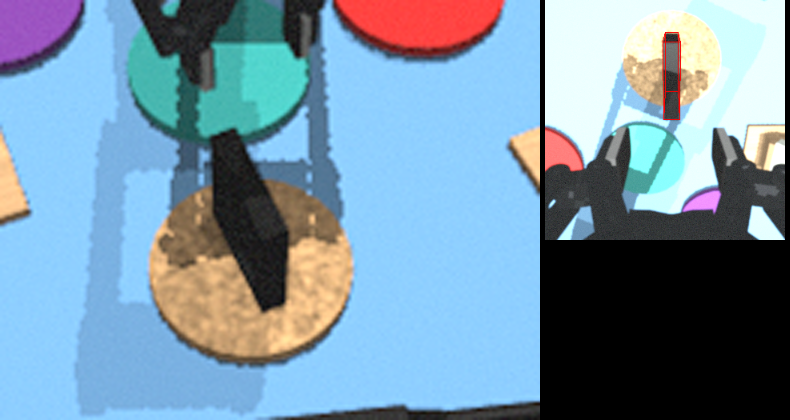

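The bonnet stands upright by itself in the middle of the cork disc. The wrist overlay coincides with the panel, and the gripper is clear, well above it.

```bash
python3 -c "
from workcell import ctrl
print(ctrl.hand_in(), ctrl.get_state()['time'])"
```

```text
the job is handed in; nothing more can be done
the job is handed in; nothing more can be done
```

The black bonnet is off its stand and standing by itself on its lower edge in the middle of the cork turntable. The job is handed in, at about 18.5 s on the robot's clock.

- **Pose fit:** I fitted the bonnet's pose from the scene and top views. The ledge came out at 49.4 mm against 50 mm given. A close wrist view agreed to within about 1–2 px.
- **Lift and placing:** I pinched the solid top at 40 N and lifted it along its own z. I then turned it upright and lowered it onto the cork at the expected height, with about 6 N of contact. I opened the jaws in small steps and withdrew straight up.
- **Last checks:** The final scene and wrist pictures show it upright and unsupported, matching the planned pose. The gripper was clear at 0.25 m, with no contact beyond sensor noise. The robot did not go near the white bonnet.
- **Small disagreements:** The lower edge touched at one end first, with a moment of about 0.34 N m. This cleared when I released it. The turntable's position differed by 1–2 px between the two cameras, about 2–3 mm.

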